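Slide the candlestick home in its display rack

ROBOT

A 6-joint arm with a two-finger parallel gripper is mounted at the origin on the work surface. World frame = base frame: x ahead of the robot, y to its left, z up, the work surface at z = 0. Lengths are in m, angles in degrees, forces in N, time in s.
With the tool pointing down it reaches from about 0.35 to 0.875 m from the base axis. Payload 4.2 kg.
Tool frame: the origin (TCP) lies midway between the tips of the shut fingers; the grasp point (between the pads) lies 19 mm behind it; z points along the fingers, y is the line along which they close (so a half turn about z gives the same grasp; the last joint's range is limited). The gripper opens to 87 mm and grips with 3 to 60 N. Pads are 19 mm wide; open, the fingers measure 117 mm over their backs; the gripper's body (75 mm by 190 mm) begins 51 mm behind the grasp point.
Start: joints at [88.098, 22.042, 0.453, 0, -68.411, -14.817], TCP at [0.18, 0.599, 0.223] pointing down, gripper open.
Joint ranges: [-179.83, 179.83], [-69.29, 118.12], [-61.27, 80.66], [-181.25, 117.63], [-171.15, -9.14], [-177.46, 177.46]. Speed limits (degrees/s): [159.86, 159.86, 180, 180, 180, 180].

INTERFACE

Orientations are given as a 3x3 rotation matrix whose columns are the frame's x, y, z axes.
In Python, from station import r, cams gives the robot as it stands.
- The arm moves only by the tool play_rows, never from a script. Its argument "commands" is text: rows parted by semicolons, each of 6 numbers parted by spaces: the shift along the world's x, y, z normalised to -1 to 1, where 1 is 30 mm, then the turn, a rotation vector about the world's x, y, z normalised to -1 to 1, where 1 is 0.15 rad. A call has 1 to 20 rows; each row shifts and turns the commanded pose from where the row before left it; what a row does not reach is not made up. A row lasts 1/10 s, in which the tool goes at most 50 mm and 8.59 degrees, less where a joint would pass 70% of its speed; a pose out of reach is approached as far as the arm can. A call with a number of a shift or a turn outside -1 to 1 is refused whole. A call with a gripper value outside its range is refused whole. "grip" is the finger opening in mm, from 0 to 87, set as the call begins (left out, the last holds). The fingers move at their own pace and stop on an object; the grip force is fixed at half the most. Time passes only in rows, so rows that do not move let the fingers close. It gives the time, the measured TCP pose, the force, the opening and the grip force at its end, in the units of the state.
- r.sense(): the state, without advancing time (a new reading comes with each control period).
- cams.capture(name): name is "scene" or "side" or "wrist"; returns (picture, depth): 400x640x3 uint8, blue, green, red; 400x640 float32, m along the optical axis (not along the pixel's ray), 0 where there is no reading.
- cams.camera_info(name): a dict with "mtx" (3x3 intrinsics, pixels), "R" (3x3) and "t" (3): a world point X has camera coordinates R X + t. Camera axes: x right, y down, z forward; pixel columns grow to the right and rows downward; lengths in m; the calibration is good to about 2 mm. A picture is of the moment at which its call begins: read the wrist's pose just before it. camera_info takes no time and is no camera call; for the wrist camera it gives the pose at the moment of the call.
- r.finish_job(): hands the job in; it is judged then, once.
The state is a dict: "time_s": time; "joints": joint angles; "joint_velocities": joint speeds; "effort": joint torques, N m; "tcp_pos": TCP position; "ee_rot": TCP orientation; "wrist_force": force on the tool from outside, world axes, zero at the start; "moment": the same for the moment, N m; "gripper_width": opening from 0.0 (shut) to 1.0 (fully open); "gripper_force": force on a finger pad.
Only numpy, scipy, OpenCV 4.12 (cv2) and the standard library are available. Lean on these libraries where they do the work, as an engineer would, in place of code of your own. Each camera call takes 0.05 s, during which the arm holds its last target. There are 200 camera calls.

TASK

One of the two brass candlesticks on the stall stands out on the open side of the low wooden display rack: push it, low on its round foot, so that it slides upright across the table into the rack's empty bay until its foot rests against the back rail, then leave it standing there. Touch it only on its foot, never on the stem or candle, and do not tip it, lift it or carry it. Leave the other candlestick and everything else on the stall where they stand.

Things in the scene. Friction and masses are not known exactly. Their poses are not given: they have to be found in the camera images.
- candlestick: Brass candlestick to push, loose, upright, 264 mm tall, 0.5 to 0.9 kg. Round foot 80 mm in diameter: upright rim from 0 to 25 mm height, then narrowing to 36 mm at 40 mm height. Origin: centre of the foot's underside, on the table (z = 0); z up. Starts 140 to 200 mm in front of the rack's origin, on its open side. Pushed on the rim it slides; above about 40 mm height it may tip.
- candlestick_stem: The part of that candlestick above its foot, from 40 to 264 mm height: turned brass stem 16 to 32 mm in diameter, drip tray 40 mm in diameter at 174 mm height, white candle 20 mm in diameter above. Fixed to the foot, same origin and axes as the candlestick. Not to be touched.
- mate: The second, identical candlestick, already home in one of the rack's two bays (either one). Loose; origin at the centre of its foot's underside. Leave it alone.
- rack: Low dark wooden rack fixed to the table, 236 mm wide: back rail 22 mm high, three prongs 12 mm wide, 18 mm high forming two floorless bays open at the front (rack -x, roughly to the robot's right). Origin on the table midway between the bays; x towards the rail, z up. Rail face at x = 40 mm, prongs from x = -19 mm to the rail; bays centred at y = +56 and -56 mm, 100 mm wide inside. Foot home: centre at x = 0.
- pad: Flat grey felt pad, 70 mm in diameter, under 1 mm thick and no obstacle, lying in the empty bay. Origin at its centre, which is where the centre of the candlestick's foot belongs (middle of the empty bay, foot against the rail).
- trinket_box: Bystander: small inlaid metal box 75 x 55 x 40 mm, loose, close behind the rail near the -y end of the rack. Origin at the centre of its underside, as for all bystanders.
- perfume: Bystander: amber glass perfume bottle, 52 mm in diameter, 120 mm tall, loose, close behind the rack's rail.
- perfume2: Bystander: clear glass perfume bottle, 55 mm in diameter, 108 mm tall, loose, close behind the rack's rail.
- dish: Bystander: copper bowl, 100 mm in diameter, 30 mm high, loose, to the right.
- trinket_box2: Bystander: small inlaid metal box 60 x 60 x 45 mm, loose, to the left.
- water: Bystander: plastic bottle, 62 mm in diameter, 190 mm tall, loose, to the left.
- cup: Bystander: blue ceramic cup, 70 mm in diameter, 75 mm tall, loose, to the right.
Mind the look-alikes: they are no part of the job. Of the things that look like the rack, the middle-sized one is meant.

How it is judged (in metres and radians):
At the end, for the whole second after the job is handed in: The candlestick stands upright and at rest on the table in the empty bay, its foot within 8 mm of the back rail and its centre within 18 mm of the felt pad's centre; the other candlestick is upright and within 12 mm of where it stood, and the bystanders within 25 mm of where they stood (x of candlestick in the frame of rack above -0.008 m and horizontal distance between candlestick and pad below 0.018 m and angle between each of candlestick, mate's own z axis and vertical below 0.05 rad and height (world z) of candlestick below 0.005 m and linear speed of candlestick below 0.01 m/s and distance of mate from where it was at the start of the episode below 0.012 m and distance of each of trinket_box, trinket_box2, perfume, perfume2, dish, water, cup from where it was at the start of the episode below 0.025 m); the robot touches nothing.
It fails at once if the candlestick is tipped more than 0.2 rad (angle between candlestick's own z axis and vertical above 0.2 rad).
It fails at once if the candlestick is lifted off the table (12 mm) (height (world z) of candlestick above 0.012 m).
It fails at once if the candlestick is touched above its foot (contact force between any of the fingers, the arm and candlestick_stem above 0.5 N).
It fails at once if the other candlestick is shifted or tipped (distance of mate from where it was at the start of the episode above 0.015 m or angle between mate's own z axis and vertical above 0.15 rad).
It fails at once if a bystander is disturbed (distance of any of trinket_box, trinket_box2, perfume, perfume2, dish, water, cup from where it was at the start of the episode above 0.03 m).
It also fails if it takes over 45 s, if anything falls off the work surface, if the arm or the gripper's body presses on something with over 40 N, if the wrist force passes 120 N, or if a joint passes its speed limit or range.

## Working session

There is one attempt and no reset: what is moved stays moved. The work goes in short steps, Python scripts to look and compute and a tool call to move; the robot and the scene stay as the last step left them, time stands still between calls to the robot, and variables do not carry over. Pictures are saved under pics/ and viewed, at most 10 in all, crops included, and the job is handed in when it is done.

Besides the shell and the picture viewer there is one more tool, called after ">>>" as name(argument=value, ...) on one line, values as JSON. play_rows: Moves the arm, as the interface text tells. Scaled input: -1 to 1 covers 30 mm each way for a shift and 0.15 rad each way for a turn. Its arguments: {"type":"object","properties":{"commands":{"type":"string"},"grip":{"type":"number"}},"required":["commands"]}

```bash
mkdir -p pics
cat > h.py <<'E'
import numpy as np,cv2
from station import r,cams
def cap(n,f):
    i=cams.camera_info(n);p,d=cams.capture(n);cv2.imwrite(f'pics/{f}.png',p)
    np.savez(f'pics/{f}.npz',p=p,d=d,K=i['mtx'],R=i['R'],t=i['t']);return p,d
def cloud(f):
    z=np.load(f'pics/{f}.npz');d=z['d'];v,u=np.mgrid[:400,:640]
    c=np.stack([u,v,np.ones_like(u)],-1)@np.linalg.inv(z['K']).T*d[...,None]
    return (c-z['t'].ravel())@z['R'],d   # R^T(c-t)
E
python3 - <<'E'
from h import *
for n in('scene','side'):
    cap(n,n+'0');X,d=cloud(n+'0');print(n,cams.camera_info(n),X[200,320])
s=r.sense();print(s['tcp_pos'],s['ee_rot'],s['time_s'])
E
```

```text
scene {'mtx': array([[382.56776389,   0.        , 320.07524949],
       [  0.        , 382.56776389, 198.47245958],
       [  0.        ,   0.        ,   1.        ]]), 'R': array([[ 0.13279142,  0.99098966,  0.01749073],
       [ 0.52704779, -0.05565658, -0.84801119],
       [-0.83939685,  0.12182706, -0.52968963]]), 't': array([-0.0884761 , -0.22043696,  1.39367584])} [ 0.42469992  0.03221751 -0.00301448]
side {'mtx': array([[386.00350054,   0.        , 316.73056325],
       [  0.        , 386.00350054, 199.92931173],
       [  0.        ,   0.        ,   1.        ]]), 'R': array([[ 0.93645592, -0.35067208,  0.00891124],
       [-0.18215616, -0.50783699, -0.8419743 ],
       [ 0.29978234,  0.78684858, -0.53944403]]), 't': array([-0.47564199,  0.12380876,  1.10726379])} [0.52345485 0.01175131 0.02643774]
[0.17958576 0.59806135 0.22154887] [[ 9.57698084e-01 -2.87774474e-01 -4.81099635e-04]
 [-2.87774857e-01 -9.57696059e-01 -1.97240341e-03]
 [ 1.06860129e-04  2.02741534e-03 -9.99997939e-01]] 0.1
```

View pics/scene0.png

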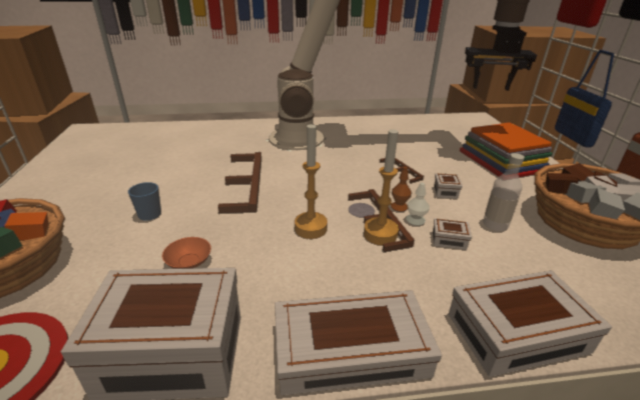

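View pics/side0.png

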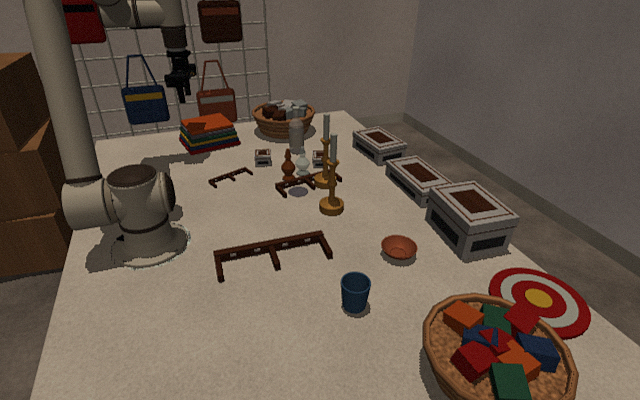

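The scene view shows the middle-sized rack at about (380,220), with the felt pad in its bay nearer the robot at (362,210). The mate stands at (382,231) and the candlestick to push at (311,226). The side view agrees: the candlestick is at (331,207) and the rack at (300,185).

Run:
```python
from h import *
from scipy.optimize import least_squares
for f in('scene0','side0'):
    X,d=cloud(f);p=np.load(f'pics/{f}.npz')['p']
    hsv=cv2.cvtColor(p,cv2.COLOR_BGR2HSV)
    ok=(d>0)&(X[...,0]>.2)&(X[...,0]<.8)&(X[...,1]>-.15)&(X[...,1]<.5)
    lab=(ok&(X[...,2]>.006)&(X[...,2]<.3)).astype(np.uint8)
    n,L,st,c=cv2.connectedComponentsWithStats(lab)
    print(f,'tablez',np.median(X[ok][:,2]))
    for i in range(1,n):
        if st[i,4]>60:
            q=X[L==i];print(i,st[i],q.min(0).round(3),q.max(0).round(3),q.mean(0).round(3))
    # brass feet
    br=ok&(hsv[...,0]>8)&(hsv[...,0]<28)&(hsv[...,1]>120)&(hsv[...,2]>60)&(X[...,2]>.004)&(X[...,2]<.025)
    n,L,st,c=cv2.connectedComponentsWithStats(br.astype(np.uint8))
    for i in range(1,n):
        if st[i,4]>30:
            q=X[L==i][:,:2];s=least_squares(lambda a:np.hypot(*(q-a).T)-.04,q.mean(0)+.0,loss='soft_l1',f_scale=.003)
            print('foot',c[i].round(),st[i,4],q.mean(0).round(3),s.x.round(4),s.cost)
    P=X[ok]
    # pad grey
    if f=='scene0':
        print('pad px',p[210,362],p[210,340]);
        for (u,v) in((350,193),(362,193),(388,246),(412,240),(362,210)): print(u,v,X[v,u].round(3))
        cv2.imwrite('pics/crop.png',cv2.resize(p[130:260,280:480],(800,520),interpolation=cv2.INTER_CUBIC))
```

```text
scene0 tablez -0.0007414009243550535
1 [ 295  124   33  114 1549] [ 0.525 -0.047  0.006] [0.597 0.031 0.264] [ 0.568 -0.009  0.106]
2 [ 348  130   82  121 3620] [0.213 0.109 0.006] [0.662 0.355 0.263] [0.559 0.191 0.067]
3 [ 484  153   41   77 1765] [0.566 0.419 0.006] [0.62  0.479 0.189] [0.603 0.441 0.093]
4 [252 156  10  55 395] [ 0.202 -0.15   0.006] [ 0.473 -0.125  0.031] [ 0.353 -0.139  0.025]
5 [434 173  29  24 566] [0.387 0.353 0.006] [0.465 0.428 0.047] [0.44  0.384 0.034]
7 [433 218  39  30 934] [0.597 0.263 0.006] [0.677 0.354 0.043] [0.647 0.304 0.031]
foot [409. 171.] 92 [0.311 0.321] [0.3233 0.3047] 0.001914392109600761
foot [365. 195.] 154 [0.442 0.153] [0.4701 0.1428] 0.0010403286642232566
foot [399. 206.] 101 [0.495 0.231] [0.4613 0.249 ] 0.0005790682779197256
foot [391. 236.] 626 [0.625 0.17 ] [0.6098 0.1676] 0.015120782589895115
foot [370. 218.] 45 [0.547 0.14 ] [0.5812 0.1551] 0.0001462308632093596
foot [310. 231.] 243 [ 0.587 -0.014] [ 0.5543 -0.0073] 0.0001598933294657704
pad px [ 98 103 116] [142 169 194]
350 193 [0.428 0.114 0.016]
362 193 [0.432 0.146 0.016]
388 246 [0.661 0.153 0.016]
412 240 [0.648 0.212 0.018]
362 210 [ 0.49   0.134 -0.   ]
side0 tablez 0.0006917098481395885
1 [ 275  106   69  108 2968] [ 0.415 -0.052  0.006] [0.657 0.462 0.265] [0.553 0.177 0.08 ]
2 [254 149  17  16 252] [0.386 0.348 0.006] [0.456 0.426 0.05 ] [0.419 0.373 0.035]
4 [209 166  44  21 186] [0.202 0.25  0.006] [0.363 0.354 0.019] [0.276 0.31  0.012]
6 [228 230  94  28 467] [ 0.2   -0.15   0.007] [ 0.468 -0.126  0.033] [ 0.296 -0.143  0.026]
foot [288. 177.] 37 [0.476 0.22 ] [0.4969 0.1902] 0.0006793714063346942
foot [323. 185.] 42 [0.576 0.12 ] [0.5952 0.1536] 0.00011706230122412607
foot [330. 211.] 77 [ 0.538 -0.041] [ 0.5543 -0.0081] 9.167392341561332e-05
```

View pics/crop.png

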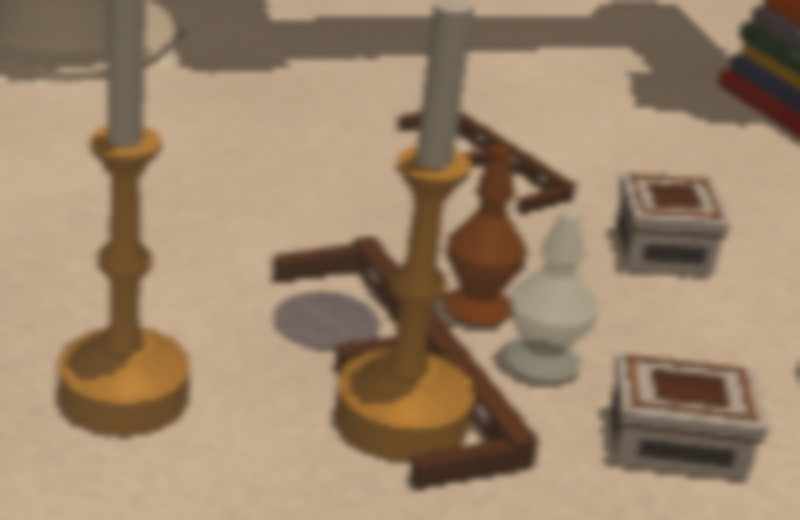

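The crop shows the pad centred at crop (326,320), which is pixel (361.5,210). The bay around it is open toward image left. Next I'll fit the rack and pad.

```bash
cat > fit.py <<'E'
from h import *
from scipy.optimize import least_squares
def fit(fs,x0=(.54,.15,1.37)):
    Q=[]
    for f in fs:
        X,d=cloud(f);p=np.load(f'pics/{f}.npz')['p'].astype(int)
        m=(d>0)&(X[...,2]>.010)&(X[...,2]<.026)&(p.max(-1)<95)&(X[...,0]>.38)&(X[...,0]<.69)&(X[...,1]>.07)&(X[...,1]<.26)
        Q.append(X[m][:,:2])
    Q=np.vstack(Q)
    boxes=[(.046,0,.006,.118)]+[(.0165,y,.0355,.006) for y in(-.112,0,.112)]
    def res(a):
        c,s=np.cos(a[2]),np.sin(a[2]);q=(Q-a[:2])@np.array([[c,-s],[s,c]])
        ds=[np.hypot(*np.maximum(np.abs(q-b[:2])-b[2:],0).T) for b in boxes]
        return np.min(ds,0)
    best=min((least_squares(res,np.array(x0)+[dx,dy,dt],loss='soft_l1',f_scale=.003) for dx in(-.015,0,.015) for dy in(-.015,0,.015) for dt in(-.1,0,.1)),key=lambda s:s.cost)
    return best.x,best.cost,len(Q),np.sqrt(np.mean(res(best.x)**2))
E
python3 - <<'E'
from fit import *
for fs in(['scene0'],['side0'],['scene0','side0']):
    a,*o=fit(fs);e=np.array([np.cos(a[2]),np.sin(a[2])]);y=np.array([-e[1],e[0]])
    print(a.round(4),o,'pad',(a[:2]+.056*y).round(4),'mate',(a[:2]-.056*y).round(4), 'stick in rack',((np.array([.5543,-.0077])-a[:2])@np.c_[e,y]).round(4))
X,d=cloud('scene0');p=np.load('pics/scene0.npz')['p'].astype(int)
m=(abs(X[...,2])<.006)&(p[...,2]-p[...,0]<30)&(np.hypot(X[...,0]-.49,X[...,1]-.133)<.05)
q=X[m][:,:2];print('padpx',len(q),q.mean(0),q.min(0),q.max(0))
E
```

```text
[0.5421 0.145  1.7027] [np.float64(0.0047976923982370875), 518, np.float64(0.011690087941546043)] pad [0.4866 0.1376] mate [0.5976 0.1523] stick in rack [-0.1529  0.008 ]
[0.5428 0.1454 1.7304] [np.float64(0.007003358135711597), 388, np.float64(0.015047325695891648)] pad [0.4876 0.1365] mate [0.5981 0.1543] stick in rack [-0.153  0.013]
[0.5425 0.1453 1.7178] [np.float64(0.011839277392562434), 906, np.float64(0.013289520178477919)] pad [0.4871 0.1371] mate [0.5979 0.1535] stick in rack [-0.1531  0.0107]
padpx 286 [0.48628111 0.13356108] [0.45294339 0.09923809] [0.51866281 0.17832589]
```

Run:
```python
from h import *
i=cams.camera_info('wrist');s=r.sense();R=np.array(s['ee_rot'])
c=-i['R'].T@i['t'].ravel();print('cam in tool',R.T@(c-s['tcp_pos']),'axis in tool',R.T@i['R'][2])
```

```text
cam in tool [ 0.07246534 -0.00035032 -0.16240396] axis in tool [-2.65077223e-01  1.70836616e-04  9.64227171e-01]
```

>>> play_rows(commands="0 0 1 0 0 0;0 0 1 0 0 0;0 0 1 0 0 0;0.4 -1 0.5 0 0 -1;0.4 -1 0 0 0 -1;0.4 -1 0 0 0 -1;0.4 -1 0 0 0 -1;0.4 -1 0 0 0 -1;0.4 -1 0 0 0 -1;0.4 -1 0 0 0 -1;0.4 -1 0 0 0 -0.57;0.4 -1 0 0 0 0;0.4 -1 0 0 0 0;0.4 -1 0 0 0 0;0.4 -1 0 0 0 0;0.4 -1 0 0 0 0;0 0 0 0 0 0", grip=56)

```text
time_s: 1.8
tcp_pos: [0.336, 0.2059, 0.3275]
ee_rot: [[0.139, -0.99, -0.0], [-0.99, -0.139, -0.0], [0.0, 0.0, -1.0]]
wrist_force: [-0.0, 0.0, 0.3]
gripper_width: 0.643
gripper_force: 0.0
```

>>> play_rows(commands="0.65 -0.88 0 0 0 0;0.65 -0.88 0 0 0 0;0.65 -0.88 0 0 0 0;0.65 -0.88 0 0 0 0;0.65 -0.88 0 0 0 0;0.65 -0.88 0 0 0 0;0.65 -0.88 0 0 0 0;0.65 -0.88 0 0 0 0;0.65 -0.88 0 0 0 0;0.65 -0.88 0 0 0 0;0.65 -0.88 0 0 0 0;0.65 -0.88 0 0 0 0;0 0 0 0.87 0.13 0;0 0 0 0.87 0.13 0;0 0 0 0.87 0.13 0;0 0 0 0.87 0.13 0;0 0 0 0 0 0;0 0 0 0 0 0")

```text
time_s: 3.6
tcp_pos: [0.57, -0.1088, 0.3263]
ee_rot: [[0.121, -0.99, -0.075], [-0.856, -0.142, 0.497], [-0.503, 0.004, -0.864]]
wrist_force: [0.1, 0.2, 0.6]
gripper_width: 0.643
gripper_force: 0.0
```

Run:
```python
from h import *
s=r.sense();print(s['tcp_pos'],s['joints']);cap('side','side1');cap('wrist','wrist1')
```

```text
[ 0.57003283 -0.10877043  0.32633437] [-11.25559564  22.27257749  20.11484835 -28.53272651 -97.95688013
  17.89302984]
```

View pics/wrist1.png

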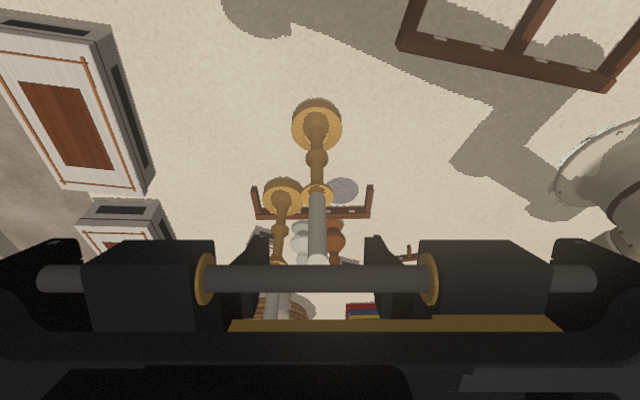

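The wrist view shows the candlestick foot at (316,125), the pad at (342,189) in the empty bay, and the mate at (283,195). The approach side is clear.

Run:
```python
from fit import *
X,d=cloud('wrist1');p=np.load('pics/wrist1.npz')['p'];hsv=cv2.cvtColor(p,cv2.COLOR_BGR2HSV)
b=(d>0)&(hsv[...,1]>110)&(hsv[...,0]>8)&(hsv[...,0]<28)&(X[...,2]>.004)&(X[...,2]<.027)
q=X[b&(np.hypot(X[...,0]-.554,X[...,1]+.008)<.06)][:,:2];
print(len(q),q.min(0),q.max(0),(q.min(0)+q.max(0))/2,cv2.minEnclosingCircle(q.astype(np.float32)))
print(least_squares(lambda a:np.maximum(np.hypot(*(q-a).T)-.04,0)+0*a[0],q.mean(0)).x)
print(fit(['wrist1']))
pi=p.astype(int);m=(abs(X[...,2])<.006)&(pi[...,2]-pi[...,0]<30)&(np.hypot(X[...,0]-.487,X[...,1]-.135)<.042)&(d>0)
q=X[m][:,:2];print('pad',len(q),q.mean(0),q.min(0),q.max(0))
X0,_=cloud('scene0')
for u,v in((187,250),(146,200)):print(X0[v,u])
```

```text
437 [ 0.51613567 -0.04921703] [0.59295568 0.02901418] [ 0.55454567 -0.01010142] ((0.5544266104698181, -0.009623467922210693), 0.03982613980770111)
[ 0.55451374 -0.00952752]
(array([0.54025076, 0.14365408, 1.72869737]), np.float64(0.0012778174394913271), 285, np.float64(0.0073028570744530395))
pad 644 [0.48024065 0.13016974] [0.4456305  0.09678289] [0.5170594  0.17663333]
[ 0.61517349 -0.28742882  0.00816306]
[ 0.4823328  -0.39351082  0.0613789 ]
```

>>> play_rows(commands="0 0 -1 0 0 0;0 0 -1 0 0 0;0 0 -1 0 0 0;0 0 -1 0 0 0;0 0 -1 0 0 0;0 0 -1 0 0 0;0 0 -1 0 0 0;0 0 -1 0 0 0;0 0 -0.8 0 0 0;0 0 -0.6 0 0 0;0 0 -0.5 0 0 0;0 0 -0.5 0 0 0;0 0 0 0 0 0;0 0 0 0 0 0")

```text
time_s: 5.1
tcp_pos: [0.5701, -0.1084, 0.0158]
ee_rot: [[0.123, -0.99, -0.074], [-0.855, -0.144, 0.498], [-0.503, 0.002, -0.864]]
wrist_force: [0.1, -0.2, 0.5]
gripper_width: 0.64
gripper_force: 0.0
```

Run:
```python
from h import *
s=r.sense();print(s['tcp_pos'],s['wrist_force']);cap('side','side2');p=cv2.imread('pics/side2.png')
cv2.imwrite('pics/c2.png',cv2.resize(p[100:260,220:420],(750,600)))
```

```text
[ 0.57009352 -0.10840789  0.0158234 ] [ 0.06910969 -0.20758075  0.46699986]
```

View pics/c2.png

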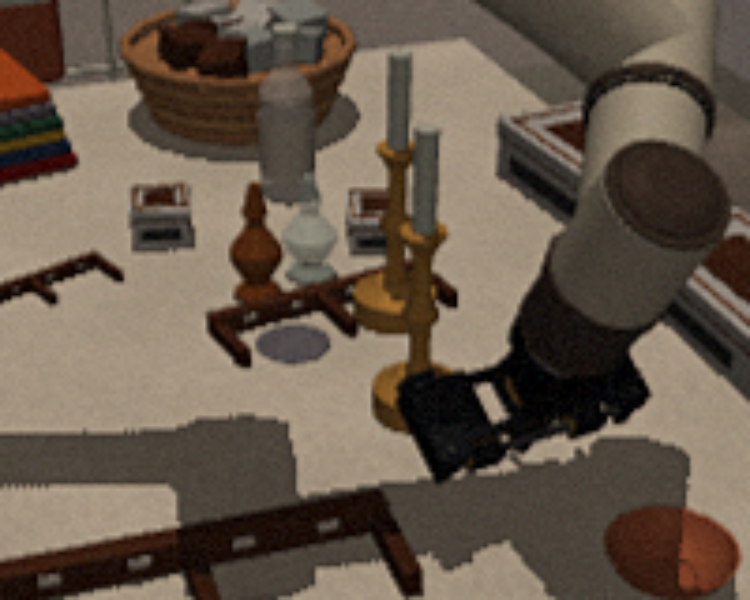

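The fingers are behind the foot at table level, leaning away from the stem. Next I'll lower 4 mm and approach to contact.

>>> play_rows(commands="0 0 -0.15 0 0 0;-0.05 0.33 0 0 0 0;-0.05 0.33 0 0 0 0;-0.05 0.33 0 0 0 0;-0.05 0.33 0 0 0 0;-0.05 0.33 0 0 0 0;-0.02 0.12 0 0 0 0;-0.02 0.12 0 0 0 0;-0.02 0.12 0 0 0 0;-0.02 0.12 0 0 0 0;-0.02 0.12 0 0 0 0;-0.02 0.12 0 0 0 0;0 0 0 0 0 0;0 0 0 0 0 0")

```text
time_s: 6.55
tcp_pos: [0.559, -0.0374, 0.011]
ee_rot: [[0.123, -0.99, -0.074], [-0.855, -0.143, 0.498], [-0.503, 0.002, -0.864]]
wrist_force: [0.4, -2.8, 0.6]
gripper_width: 0.644
gripper_force: 1.7
```

```bash
cat > foot.py <<'E'
from h import *
import sys
from scipy.optimize import least_squares
from scipy.ndimage import median_filter
f=sys.argv[1]
s=r.sense();print('tcp',s['tcp_pos'],'F',s['wrist_force'])
ex=np.array([-.149,.989]);ey=np.array([-.989,-.149]);o=np.array([.5415,.1445])
for cam in('scene','side'):
    cap(cam,cam+f);X,d=cloud(cam+f);p=np.load(f'pics/{cam}{f}.npz')['p'];hsv=cv2.cvtColor(p,cv2.COLOR_BGR2HSV)
    b=(d>0)&(hsv[...,1]>110)&(hsv[...,0]>8)&(hsv[...,0]<28)
    # axis position from stem/candle: all points above 60 mm, nearest the expected foot; and foot rim fit
    g=np.array([float(a) for a in sys.argv[2:4]])
    near=np.hypot(X[...,0]-g[0],X[...,1]-g[1])<.055
    q=X[b&near&(X[...,2]>.004)&(X[...,2]<.024)][:,:2]
    a=least_squares(lambda a:np.hypot(*(q-a).T)-.04,g,loss='soft_l1',f_scale=.003).x if len(q)>8 else g*np.nan
    c=X[(d>0)&near&(X[...,2]>.195)&(X[...,2]<.255)&(np.hypot(X[...,0]-g[0],X[...,1]-g[1])<.04)][:,:2]
    C=-(np.load(f'pics/{cam}{f}.npz')['R'].T@np.load(f'pics/{cam}{f}.npz')['t'].ravel())[:2]
    m=np.median(c,0) if len(c) else g*np.nan; m=m+.0085*(m-C)/np.linalg.norm(m-C)
    print(cam,'foot',len(q),a.round(4),'candle',len(c),m.round(4),'rack xy',((a-o)@np.c_[ex,ey]).round(4),((m-o)@np.c_[ex,ey]).round(4))
E
python3 foot.py 3 .5544 -.0085
```

```text
tcp [ 0.55898167 -0.03737413  0.01104019] F [ 0.3995431  -2.75399071  0.62385478]
scene foot 174 [ 0.5542 -0.0017] candle 249 [ 0.5543 -0.002 ] rack xy [-0.1465  0.0092] [-0.1468  0.0092]
side foot 4 [nan nan] candle 126 [ 0.5525 -0.0019] rack xy [nan nan] [-0.1464  0.0109]
```

>>> play_rows(commands="-0.12 0.155 0 0 0 0;-0.12 0.155 0 0 0 0;-0.12 0.155 0 0 0 0;-0.12 0.155 0 0 0 0;-0.12 0.155 0 0 0 0;-0.12 0.155 0 0 0 0;-0.12 0.155 0 0 0 0;-0.12 0.155 0 0 0 0;0 0 0 0 0 0")

```text
time_s: 7.55
tcp_pos: [0.5287, 0.0012, 0.0112]
ee_rot: [[0.123, -0.99, -0.076], [-0.854, -0.144, 0.499], [-0.505, 0.004, -0.863]]
wrist_force: [2.3, 0.4, -0.2]
gripper_width: 0.643
gripper_force: 1.1
```

```bash
python3 foot.py 4 .5255 .0355
```

```text
tcp [0.52871545 0.00124835 0.01115235] F [ 2.25042438  0.38051696 -0.2400533 ]
scene foot 163 [0.5241 0.0374] candle 232 [0.5243 0.0375] rack xy [-0.1034  0.0331] [-0.1033  0.0329]
side foot 9 [0.5227 0.0366] candle 128 [0.5234 0.037 ] rack xy [-0.1039  0.0346] [-0.1036  0.0339]
```

>>> play_rows(commands="-0.12 0.157 0 0 0 0;-0.12 0.157 0 0 0 0;-0.12 0.157 0 0 0 0;-0.12 0.157 0 0 0 0;-0.12 0.157 0 0 0 0;-0.12 0.157 0 0 0 0;-0.12 0.157 0 0 0 0;-0.12 0.157 0 0 0 0;0 0 0 0 0 0")

```text
time_s: 8.55
tcp_pos: [0.4999, 0.0389, 0.0111]
ee_rot: [[0.123, -0.99, -0.076], [-0.854, -0.144, 0.499], [-0.505, 0.004, -0.863]]
wrist_force: [1.8, -0.9, 0.0]
gripper_width: 0.64
gripper_force: 1.1
```

```bash
python3 foot.py 5 .4955 .0755
python3 - <<'E'
from h import *
X,d=cloud('scene5');p=np.load('pics/scene5.npz')['p'];cv2.imwrite('pics/c5.png',cv2.resize(p[130:260,280:480],(800,520)))
E
```

```text
tcp [0.49990385 0.03886229 0.01111175] F [ 1.77831641 -0.85089347  0.01738239]
scene foot 152 [0.4954 0.0748] candle 215 [0.4953 0.075 ] rack xy [-0.0621  0.0559] [-0.0619  0.0561]
side foot 21 [0.4941 0.0741] candle 125 [0.4947 0.0756] rack xy [-0.0626  0.0574] [-0.0612  0.0565]
```

View pics/c5.png

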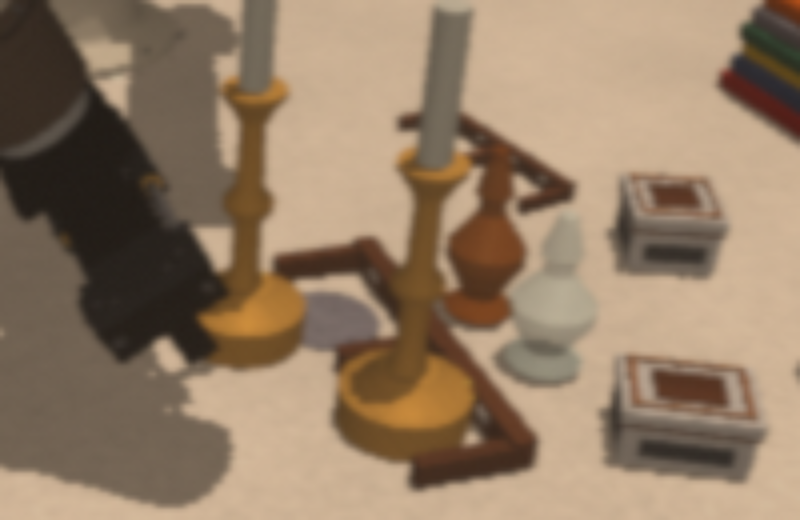

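The candlestick stands upright in front of the bay mouth at crop (255,320), lined up with the pad at (340,320). Next is the straight push in.

>>> play_rows(commands="-0.03 0.198 0 0 0 0;-0.03 0.198 0 0 0 0;-0.03 0.198 0 0 0 0;-0.03 0.198 0 0 0 0;-0.03 0.198 0 0 0 0;-0.03 0.198 0 0 0 0;-0.03 0.198 0 0 0 0;-0.03 0.198 0 0 0 0;-0.02 0.1 0 0 0 0;-0.01 0.07 0 0 0 0;0 0 0 0 0 0")

```text
time_s: 9.75
tcp_pos: [0.4927, 0.0909, 0.0111]
ee_rot: [[0.123, -0.99, -0.075], [-0.855, -0.144, 0.499], [-0.504, 0.003, -0.864]]
wrist_force: [-0.1, -2.4, -0.4]
gripper_width: 0.644
gripper_force: 1.8
```

```bash
python3 foot.py 6 .488 .128
```

```text
tcp [0.49274186 0.09087925 0.01105717] F [-0.05077151 -2.44502047 -0.37669274]
scene foot 183 [0.4886 0.1327] candle 213 [0.4884 0.1269] rack xy [-0.0038  0.0541] [-0.0095  0.0551]
side foot 31 [0.4859 0.1251] candle 107 [0.4864 0.1267] rack xy [-0.0109  0.0579] [-0.0094  0.0571]
```

Within 10 mm of the rail; now 1.5 mm steps until the force rises.

>>> play_rows(commands="-0.008 0.05 0 0 0 0;-0.008 0.05 0 0 0 0;-0.008 0.05 0 0 0 0;-0.008 0.05 0 0 0 0;0 0 0 0 0 0")

```text
time_s: 10.35
tcp_pos: [0.492, 0.0966, 0.0111]
ee_rot: [[0.123, -0.99, -0.074], [-0.855, -0.144, 0.498], [-0.504, 0.002, -0.864]]
wrist_force: [1.1, -3.8, -0.2]
gripper_width: 0.64
gripper_force: 2.1
```

>>> play_rows(commands="-0.008 0.05 0 0 0 0;0 0 0 0 0 0")

```text
time_s: 10.55
tcp_pos: [0.4918, 0.0981, 0.0111]
ee_rot: [[0.123, -0.99, -0.074], [-0.855, -0.144, 0.498], [-0.504, 0.002, -0.864]]
wrist_force: [1.1, -3.6, 0.5]
gripper_width: 0.641
gripper_force: 2.1
```

```bash
python3 foot.py 7 .487 .1345
```

```text
tcp [0.4917792  0.0980846  0.01106808] F [ 1.08521742 -3.58174791  0.48985594]
scene foot 173 [0.4872 0.1364] candle 218 [0.4873 0.134 ] rack xy [0.0001 0.0549] [-0.0023  0.0552]
side foot 32 [0.4868 0.1339] candle 107 [0.4854 0.1333] rack xy [-0.0023  0.0556] [-0.0027  0.0571]
```

>>> play_rows(commands="-0.008 0.05 0 0 0 0;0 0 0 0 0 0")

```text
time_s: 10.85
tcp_pos: [0.4915, 0.0995, 0.0111]
ee_rot: [[0.123, -0.99, -0.074], [-0.855, -0.144, 0.498], [-0.504, 0.002, -0.864]]
wrist_force: [1.0, -3.8, 0.2]
gripper_width: 0.646
gripper_force: 2.1
```

>>> play_rows(commands="-0.005 0.04 0 0 0 0;0 0 0 0 0 0")

```text
time_s: 11.05
tcp_pos: [0.4914, 0.1004, 0.011]
ee_rot: [[0.123, -0.99, -0.074], [-0.855, -0.144, 0.498], [-0.503, 0.002, -0.864]]
wrist_force: [1.2, -5.3, 0.4]
gripper_width: 0.646
gripper_force: 2.5
```

>>> play_rows(commands="-0.004 0.03 0 0 0 0;0 0 0 0 0 0")

```text
time_s: 11.25
tcp_pos: [0.4915, 0.1006, 0.011]
ee_rot: [[0.124, -0.99, -0.074], [-0.856, -0.144, 0.497], [-0.502, 0.002, -0.865]]
wrist_force: [0.3, -6.2, -0.0]
gripper_width: 0.645
gripper_force: 3.4
```

The TCP has stalled while the force rises, so the foot is against the rail. Backing straight off.

>>> play_rows(commands="0.02 -0.1 0 0 0 0;0.02 -0.1 0 0 0 0;0.05 -0.33 0 0 0 0;0.1 -0.66 0 0 0 0;0.1 -0.66 0 0 0 0;0.1 -0.66 0 0 0 0;0.1 -0.66 0 0 0 0;0 0 0 0 0 0;0 0 0 0 0 0")

```text
time_s: 12.15
tcp_pos: [0.5058, 0.0063, 0.0109]
ee_rot: [[0.121, -0.99, -0.074], [-0.855, -0.142, 0.499], [-0.505, 0.003, -0.863]]
wrist_force: [-0.2, 0.1, 0.8]
gripper_width: 0.641
gripper_force: 0.0
```

```bash
python3 foot.py 8 .486 .136
python3 - <<'E'
from h import *
p=cv2.imread('pics/scene8.png');q=cv2.imread('pics/side8.png')
cv2.imwrite('pics/c8.png',np.hstack([cv2.resize(p[130:260,330:430],(400,520)),cv2.resize(q[100:230,260:360],(400,520))]))
E
```

```text
tcp [0.50576056 0.00631252 0.0109327 ] F [-0.17876536  0.11873145  0.79416909]
scene foot 233 [0.4859 0.1367] candle 218 [0.4868 0.1362] rack xy [0.0006 0.0562] [-0.      0.0553]
side foot 57 [0.4823 0.1436] candle 117 [0.4851 0.1365] rack xy [0.0079 0.0587] [0.0005 0.057 ]
```

View pics/c8.png

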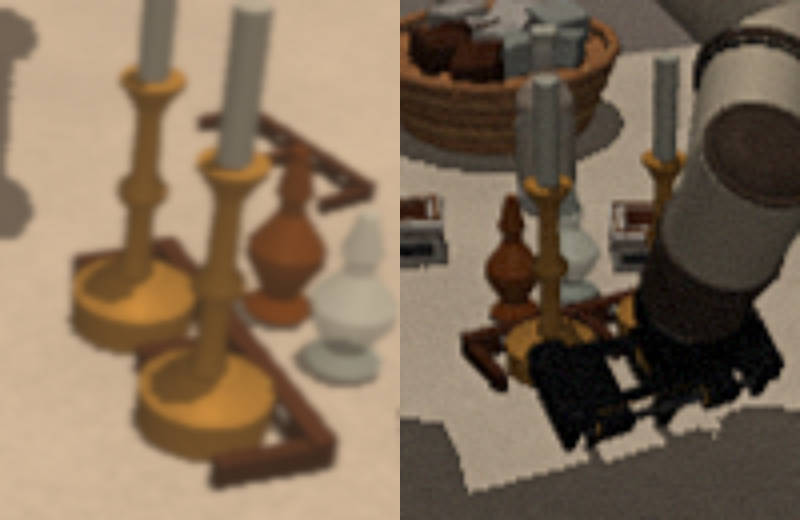

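The views show the candlestick upright in its bay against the rail, left crop (135,310), covering the pad. The mate is unmoved and the gripper is clear.

```bash
python3 -c "
from station import r
print(r.finish_job())"
```

```text
the job is handed in; nothing more can be done
None
```

The candlestick is standing upright in the empty bay with its foot against the back rail, about 1 mm from the fitted bay centre; the mate looked unmoved, the gripper was backed clear, and I handed the job in at about 12 s (no verdict was returned).

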